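# Set up the grater

## Task

Set up the hand grater for the yam: slide the thin grating plate out over the front edge of the counter (the long edge away from the robot) so that you can take it by its overhanging sides, lift it, and lay it flat in the seat on top of the grater box between the corner cheeks. Let go of it, fold the hinged clamp flap fully down onto the plate, then stand the hand guard, knob up, on the middle of the plate. Set things down gently rather than dropping them, and leave the food tubs and the batter cup alone.

Things in the scene. Friction and masses are not known exactly. Their poses are not given: they have to be found in the camera images.
- plate: the grating plate: a thin flat rectangle, white frame with a toothed steel sheet in its middle, 180 (x) by 62 (y) by 3 mm thick, about 0.1 kg, loose, lying flat on the counter, teeth up. Origin: centre of its underside; x along its length, z up. Too thin to be gripped while it lies on the counter, where it slides easily (friction about 0.3). The two ends are alike: it may go in either way round
- plate_end0 (a point): middle of the plate's +x end, 90 mm from its centre, at half thickness
- plate_end1 (a point): middle of the plate's -x end, 90 mm from its centre, at half thickness
- counter_edge (a point): a point on the straight front edge of the wooden counter, the edge farthest from the robot, which runs along world y for the whole width of the counter; at the height of the counter top (z = 0). The counter (35 mm thick) lies on the robot's side of it (smaller x); beyond it there is free space below the top for fingers
- grater: the grater box: a long white catch box stuck to the counter (fixed), left or right of the robot's centre line. Origin: centre of its underside, on the counter; x along its length towards the clamp, z up. From x = -78 to +78 mm it is an open box 52 mm wide with its rim at 58 mm, so fingers can pass beside the plate there; beyond are end blocks 76 mm wide (x = -104 to +114), then a handle loop at the -x end
- seat (a point): where the centre of the plate's underside belongs: centre of the seat, the level box rim and end blocks, 58 mm above the counter; axes as the grater box. On the end blocks stand outward-leaning cheeks 10 mm high (67 mm apart at the seat, 74 mm at the top) and end stops at x = -93 (10 mm high) and +93 mm (4 mm): 3 mm play all round
- clamp (a joint): angle of the clamp flap in rad: 0 = folded down flat over the plate's end, 1.57 = standing straight up, up to 2.1 = leaning outward, away from the plate. Starts open at 1.6 to 2.0. It turns freely (about 0.03 N m of friction) and stays wherever it is left; it has no snap
- clamp_hinge (a point): middle of the clamp's hinge pin, at x = +106 mm, height 67 mm in the grater box's frame; the pin runs along the box's y axis
- clamp_tip (a point): middle of the flap's free end. The flap is a flat grey plate 60 mm wide (along the pin) and 54 mm long from pin to tip, 4 mm thick (its upper face 1 mm from the pin's centre plane), with a 6 mm high lip along the free end of its upper (outer) face. Shut, it covers the plate from x = +52 mm outward
- guard: the hand guard: like a small hat: a flat white brim 76 (x) by 60 (y) by 6 mm, a round crown 56 mm across tapering up to 27 mm height, and a round knob of 36 mm diameter on top; 64 mm high in all, about 0.11 kg, loose, standing on the counter. Origin: centre of its underside; x along the long side of the brim, z up
- guard_knob (a point): centre of the guard's knob, 50 mm above its underside; the knob is 36 mm across from 40 to 56 mm height and starts at 32 mm above a thinner neck
- octopus_tub: bystander: clear tub 130 by 100 by 55 mm with chopped octopus; origin: centre of its underside
- onion_tub: bystander: clear tub 130 by 100 by 55 mm with chopped spring onion; origin: centre of its underside
- batter_cup: bystander: clear cup 80 mm in diameter, 105 mm high, with an orange rim; origin: centre of its underside
Not all that is in view belongs to the job. Leave any purple or red look-alike of the guard alone.

How it is judged (in metres and radians):
On the way, in this order (a step that is already met when the one before it is completed fails the run):
1. the plate lies flat on the counter with one end at least 30 mm out over the front edge (x of any of plate_end0, plate_end1 in the frame of counter_edge above 0.03 m and angle between plate's own z axis and vertical below 0.08 rad and height (world z) of plate below 0.004 m), for 0.2 s.
2. the plate is held in the fingers, lifted at least 30 mm clear of the counter (height (world z) of each of plate_end0, plate_end1 above 0.03 m and contact force between the fingers and plate above 1 N), for 0.1 s.
3. the plate lies flat in its seat on the grater box and has been let go (horizontal distance between plate and seat below 0.008 m and z of plate in the frame of seat below 0.002 m and angle between plate's own z axis and vertical below 0.03 rad and angle between the x axis of plate and the x axis of grater, either way round below 0.1 rad and contact force between the fingers and plate below 0.1 N), for 0.2 s.
4. the clamp flap is folded down on the plate (value of joint clamp below 0.12 rad), for 0.2 s.
At the end, for the whole second after the job is handed in: Plate flat in its seat (centre within 8 mm, along the box within 0.1 rad, either way round), clamp flap down (under 0.12 rad), guard upright and at rest on the plate, within 12 mm of its middle line and from 35 mm before to 20 mm beyond (clamp side) the middle of the seat (horizontal distance between plate and seat below 0.008 m and z of plate in the frame of seat between -0.003 and 0.002 m and angle between plate's own z axis and vertical below 0.03 rad and angle between the x axis of plate and the x axis of grater, either way round below 0.1 rad and value of joint clamp below 0.12 rad and x of guard in the frame of seat between -0.035 and 0.02 m and y of guard in the frame of seat between -0.012 and 0.012 m and z of guard in the frame of seat between 0.001 and 0.006 m and angle between guard's own z axis and vertical below 0.06 rad and linear speed of each of guard, plate below 0.02 m/s); the robot touches nothing.
It fails at once if the plate falls off the counter (height (world z) of plate below -0.06 m).
It fails at once if the plate is dropped (moves faster than 0.5 m/s with no finger touching it) (linear speed of plate above 0.5 m/s and contact force between the fingers and plate below 0.05 N).
It fails at once if the hand guard is dropped (moves faster than 0.5 m/s with no finger touching it) (linear speed of guard above 0.5 m/s and contact force between the fingers and guard below 0.05 N).
It fails at once if a food tub or the batter cup is moved by more than 30 mm (distance of any of octopus_tub, onion_tub, batter_cup from where it was at the start of the episode above 0.03 m).
It also fails if it takes over 72 s, if anything falls off the work surface, if the arm or the gripper's body presses on something with over 40 N, if the wrist force passes 120 N, or if a joint passes its speed limit or range.

## Robot

A 6-joint arm with a two-finger parallel gripper is mounted at the origin on the work surface. World frame = base frame: x ahead of the robot, y to its left, z up, the work surface at z = 0. Lengths are in m, angles in degrees, forces in N, time in s.
With the tool pointing down it reaches from about 0.275 to 0.85 m from the base axis. Payload 19 kg.
Tool frame: the origin (TCP) lies on the centre line of the jaws, within the pads' length; the fingertips stand 8 mm ahead of it and the grasp point (between the pads) lies 11 mm behind it; z points along the fingers, y is the direction in which the jaws open and shut (so a half turn about z gives the same grasp; the last joint's range is limited). The gripper opens to 85 mm and grips with 20 to 120 N. Pads are 22 mm wide; open, the fingers measure 114 mm over their backs; the gripper's body (76 mm by 85 mm) begins 54 mm behind the grasp point. The pads swing forward as they close: fully open they stand 13 mm farther back than shut.
Start: joints at [61.192, 8.623, 82.357, -0, 89.026, -7.678], TCP at [0.207, 0.536, 0.239] pointing down, gripper open.
Joint ranges: [-160.23, 160.23], [-39.13, 120.54], [6.94, 153.29], [-79.49, 259.48], [9.18, 160.14], [-161.06, 161.06]. Speed limits (degrees/s): [108.29, 108.29, 127.2, 172.46, 172.46, 172.46].

## Interface

Orientations are given as a 3x3 rotation matrix whose columns are the frame's x, y, z axes.
In Python, from plant import ctrl gives the robot as it stands.
- The arm moves only by the tool servo_tool, never from a script. Its argument "steps" is text: rows parted by semicolons, each of 4 numbers parted by spaces: the shift along the world's x, y, z in mm, then the turn about the world's z in degrees. In form: tx ty tz twist; .... A call has 1 to 8 rows; each row is the pose to reach, as a shift and turn from the pose measured when the call began; what a row does not reach only later rows make up. A row lasts 1/10 s, in which the tool goes at most 50 mm and 8.59 degrees, less where a joint would pass 70% of its speed; a pose out of reach is approached as far as the arm can. A call with a gripper value outside its range is refused whole. "grip" is the finger opening in mm, from 0 to 85.4, set as the call begins (left out, the last holds). The fingers move at their own pace and stop on an object; "newtons" is the grip in N (left out, the last holds). Time passes only in rows, so rows that repeat a pose let the fingers close. It gives the time, the measured TCP pose, the force and the opening at its end, in the units of the state.
- ctrl.sense(): the state, without advancing time (a new reading comes with each control period).
- ctrl.capture(name): name is "scene" or "top" or "wrist"; returns the picture (480x640x3 uint8, red, green, blue); there is no depth.
- ctrl.camera_info(name): a dict with "fx", "fy", "cx", "cy" (pixels), "pose" (4x4, takes a point from camera to world coordinates). Camera axes: x right, y up, looking along -z (the intrinsics and any distortion apply to the point x, -y, -z); pixel columns grow to the right and rows downward; lengths in m; the calibration is good to about 2 mm. A picture is of the moment at which its call begins: read the wrist's pose just before it. camera_info takes no time and is no camera call; for the wrist camera it gives the pose at the moment of the call.
- ctrl.sign_off(): hands the job in, once; it reports no verdict.
The state is a dict: "t": time; "joints": joint angles; "joint_vel": joint speeds; "joint_efforts": joint torques, N m; "tcp_pos": TCP position; "ee_rot": TCP orientation; "wrist_force": force on the tool from outside, world axes, zero at the start; "wrist_torque": the same for the moment, N m; "finger_gap": finger opening in m.
Only numpy, scipy, OpenCV 4.12 (cv2) and the standard library are available. Lean on these libraries where they do the work, as an engineer would, in place of code of your own. Each camera call takes 0.05 s, during which the arm holds its last target. There are 200 camera calls.

## Working session

There is one attempt and no reset: what is moved stays moved. The work goes in short steps, Python scripts to look and compute and a tool call to move; the robot and the scene stay as the last step left them, time stands still between calls to the robot, and variables do not carry over. Pictures are saved under pics/ and viewed, about 8 in all and at most 12, crops included, and the job is handed in when it is done.

Besides the shell and the picture viewer there is one more tool, called after "Request:" as name(argument=value, ...), one argument or row to a line, values as JSON. servo_tool: Moves the arm, as the interface text tells. Its arguments: {"type":"object","properties":{"steps":{"type":"string"},"grip":{"type":"number"},"newtons":{"type":"number"}},"required":["steps"]}

```bash
mkdir -p pics && ls && cat > h.py <<'E'
import numpy as np, cv2
from plant import ctrl
def snap(cam, fn):
    info=ctrl.camera_info(cam); im=ctrl.capture(cam); np.savez('pics/'+fn+'.npz',im=im,**{k:np.array(info[k]) for k in('fx','fy','cx','cy','pose')})
    cv2.imwrite('pics/'+fn+'.png',im[:,:,::-1]); return im
def load(fn): return np.load('pics/'+fn+'.npz')
def px2w(d,u,v,z):
    P=d['pose']; r=P[:3,:3]@np.array([(u-d['cx'])/d['fx'],-(v-d['cy'])/d['fy'],-1.]); o=P[:3,3]
    return o+r*(z-o[2])/r[2]
def w2px(d,p):
    P=d['pose']; c=P[:3,:3].T@(np.array(p)-P[:3,3]); return np.array([d['cx']+d['fx']*c[0]/-c[2], d['cy']+d['fy']*(-c[1])/-c[2]])
E
python3 - <<'E'
from h import *
for c in('scene','top'):
    snap(c,c+'0'); i=ctrl.camera_info(c); print(c,{k:np.round(v,3).tolist() if k=='pose' else v for k,v in i.items()})
s=ctrl.sense(); print(s['t'],s['finger_gap'],np.round(s['ee_rot'],3))
E
```

```text
pics
scene {'fx': 617.9484612913245, 'fy': 617.9484612913245, 'cx': 309.6703655572979, 'cy': 235.42597980681762, 'pose': [[0.265, -0.618, 0.74, 1.524], [0.964, 0.167, -0.206, -0.31], [0.003, 0.768, 0.64, 1.033], [0.0, 0.0, 0.0, 1.0]]}
top {'fx': 564.1599410614178, 'fy': 564.1599410614178, 'cx': 310.69075062670737, 'cy': 233.8034669216249, 'pose': [[-0.024, 0.987, -0.156, 0.224], [-1.0, -0.025, -0.009, -0.006], [-0.012, 0.156, 0.988, 1.419], [0.0, 0.0, 0.0, 1.0]]}
0.1 0.08566773683217652 [[-0.933  0.36  -0.   ]
 [ 0.36   0.933 -0.001]
 [ 0.    -0.001 -1.   ]]
```

View pics/scene0.png

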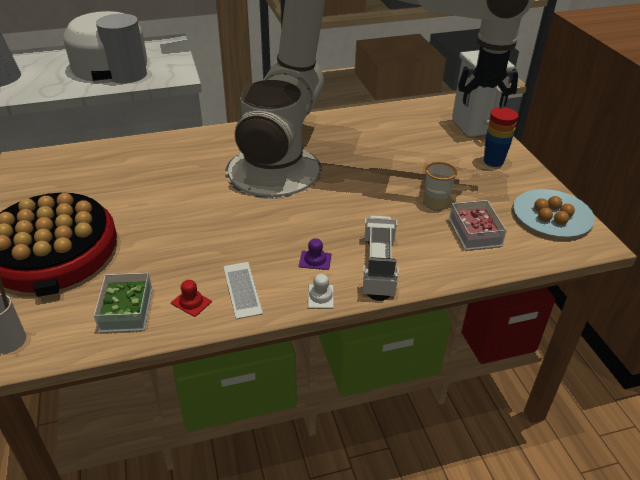

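View pics/top0.png

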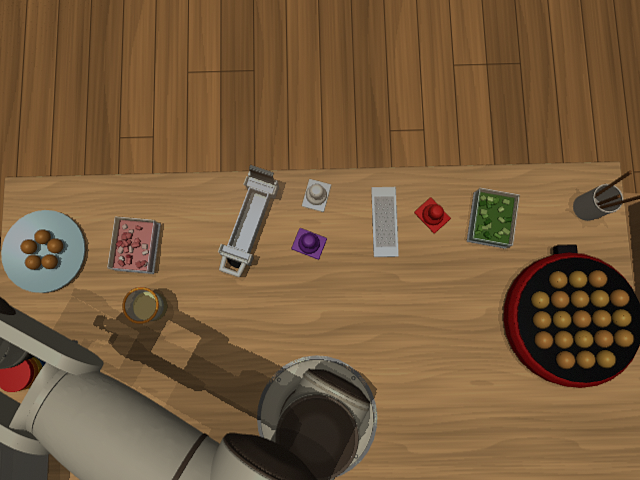

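The plate is at top (385,222). The grater is at (250,222), with its clamp at (262,174) facing the edge and its handle at (235,265). There are three hats: white (317,195), purple (309,243) and red (433,215). The white one fits the description. I'll enlarge this area for measuring.

```bash
python3 - <<'E'
from h import *
im=load('top0')['im'][150:285,205:405,::-1]
cv2.imwrite('pics/crop1.png',cv2.resize(im,None,fx=4,fy=4,interpolation=cv2.INTER_CUBIC))
d=load('top0')
g=cv2.cvtColor(d['im'],cv2.COLOR_RGB2HSV)
m=((g[...,1]<60)&(g[...,2]>90)).astype(np.uint8)
m=cv2.morphologyEx(m,cv2.MORPH_CLOSE,np.ones((3,3)))
n,l,st,c=cv2.connectedComponentsWithStats(m)
for i in range(1,n):
    if st[i,4]>200: 
        p=np.argwhere(l==i)[:,::-1].astype(np.float32); r=cv2.minAreaRect(p); print(st[i],np.round(c[i],1),r)
        if 360<c[i][0]<400:
            b=cv2.boxPoints(r); print(np.round([px2w(d,u,v,.003) for u,v in b],4))
for u,v in((20,176),(200,172),(340,169),(600,164)): print(np.round(px2w(d,u,v,0),4))
E
```

```text
[ 218  171   60  106 2111] [246.7 223.6] ((245.3468475341797, 224.14312744140625), (32.997371673583984, 104.10778045654297), 20.376434326171875)
[302 179  29  33 649] [316. 195.] ((316.0538330078125, 194.96920776367188), (23.066625595092773, 28.50438117980957), 15.255118370056152)
[ 371  187   28   70 1724] [384.4 221.7] ((384.4138488769531, 221.50296020507812), (69.82057189941406, 24.847301483154297), 88.02507019042969)
[[ 0.5657 -0.1513  0.003 ]
 [ 0.5662 -0.2151  0.003 ]
 [ 0.3858 -0.2127  0.003 ]
 [ 0.3852 -0.1501  0.003 ]]
[467 188  52  60 404] [487.9 222.5] ((492.9422912597656, 217.63958740234375), (46.23610305786133, 55.725128173828125), 8.426968574523926)
[   0  210   85   83 4254] [ 42.2 251.1] ((42.25, 250.75003051757812), (79.19595336914062, 85.55992126464844), 45.0)
[107 217  53  57 449] [137.7 247.7] ((133.48907470703125, 244.83187866210938), (46.91811752319336, 54.7818603515625), 7.594643592834473)
[    0   320   195   160 14790] [ 88.7 422.7] ((77.60001373291016, 419.79998779296875), (228.0789337158203, 109.1201171875), 26.56505012512207)
[ 275  356  102  120 2561] [336.2 396.9] ((334.74334716796875, 405.20184326171875), (123.14453125, 70.15111541748047), 55.61965560913086)
[ 178  443   93   37 1814] [218.2 466.9] ((224.0, 461.0), (92.0, 36.0), -0.0)
[0.6201 0.7597 0.    ]
[0.6182 0.2898 0.    ]
[ 0.6164 -0.0738  0.    ]
[ 0.6117 -0.7445  0.    ]
```

View pics/crop1.png

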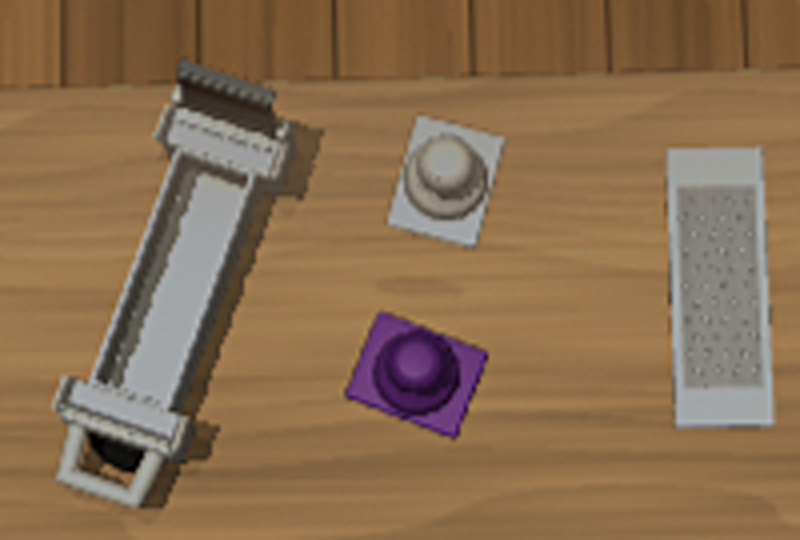

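```bash
python3 - <<'E'
from h import *
d=load('top0')
C=lambda x,y,z:px2w(d,(x+.5)/4-.5+205,(y+.5)/4-.5+150,z)
g=np.array([C(*p,.006) for p in((417,116),(504,138),(472,246),(389,222))]); print('guard',g.mean(0).round(4),np.round(np.linalg.norm(g-np.roll(g,-1,0),axis=1),4),np.degrees(np.arctan2(*(g[0]-g[3])[1::-1])))
print('knob',C(447,160,.064).round(4))
L=[C(*p,.058) for p in((172,150),(93,380),(258,180),(178,412))]; print(np.round(L,4))
for a,b in((0,1),(2,3)): v=L[a]-L[b]; print(np.degrees(np.arctan2(v[1],v[0])))
m=sum(L)/4; print('axis pt',m)
print('cheeks far', [C(*p,.068).round(4) for p in((155,135),(167,98),(276,180),(288,125))])
print('cheeks near', [C(*p,.068).round(4) for p in((56,415),(66,378),(180,458),(190,420))])
print('flaptip',C(180,64,.12).round(4),C(273,92,.12).round(4))
E
```

```text
guard [ 0.5486 -0.0099  0.006 ] [0.0578 0.0736 0.0553 0.0719] -15.74237309492078
knob [ 0.548 -0.011  0.064]
[[0.5603 0.1591 0.058 ]
 [0.4177 0.2082 0.058 ]
 [0.5399 0.106  0.058 ]
 [0.3967 0.1565 0.058 ]]
-19.00075775068916
-19.406543797697594
axis pt [0.4786305  0.15746214 0.058     ]
cheeks far [array([0.5676, 0.1683, 0.068 ]), array([0.5908, 0.1608, 0.068 ]), array([0.5372, 0.0942, 0.068 ]), array([0.5717, 0.0863, 0.068 ])]
cheeks near [array([0.3955, 0.2291, 0.068 ]), array([0.4179, 0.223 , 0.068 ]), array([0.3675, 0.1542, 0.068 ]), array([0.3904, 0.1481, 0.068 ])]
flaptip [0.5973 0.1465 0.12  ] [0.5787 0.0914 0.12  ]
```

Request:
servo_tool(
  steps="28 -46 20 3;56 -92 40 6;84 -138 60 9;112 -184 60 12;140 -230 60 15;168 -276 60 18;196 -322 60 21;223 -366 60 21",
)

```text
t: 0.9
tcp_pos: [0.4107, 0.2008, 0.2987]
ee_rot: [[-1.0, 0.0, -0.0], [0.0, 1.0, -0.001], [0.0, -0.001, -1.0]]
wrist_force: [1.4, 1.1, 0.0]
finger_gap: 0.0852
```

```bash
python3 - <<'E'
from h import *
snap('wrist','w1'); d=load('w1'); print(d['fx'],d['pose'].round(3)); s=ctrl.sense(); print(s['t'],s['tcp_pos'],s['joints'],s['wrist_force'])
import math
y=math.radians(-19.2); R=np.array([[math.cos(y),-math.sin(y)],[math.sin(y),math.cos(y)]])
for p in((78,26,58),(78,-26,58),(-78,26,58),(-78,-26,58)): 
    q=R@np.array(p[:2])/1000+[.4786,.1575]; print(p,w2px(d,[*q,.058]).round(1))
E
```

```text
366.21004343949505 [[ 0.    -0.961 -0.275  0.34 ]
 [ 1.     0.     0.     0.201]
 [-0.    -0.275  0.961  0.433]
 [ 0.     0.     0.     1.   ]]
0.95 [0.41402711 0.19532533 0.29832553] [ 15.74603637  -6.285082    90.80852501  -0.21241852  95.50978817
 -73.9247753 ] [ 2.31087231 -4.19086399 -1.73728563]
(78, 26, 58) [280.5 331. ]
(78, -26, 58) [236.9 317.6]
(-78, 26, 58) [325.7 204.9]
(-78, -26, 58) [277.9 188.5]
```

View pics/w1.png

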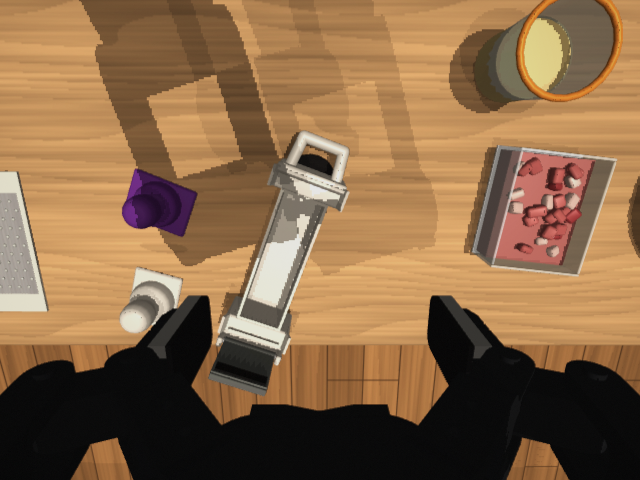

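Request:
servo_tool(
  steps="-8 -49 0 0;-16 -98 -10 0;-24 -147 -25 0;-32 -196 -50 0;-40 -245 -80 0;-48 -294 -120 0;-57 -345 -155 0;-57 -377 -178 0",
  grip=45,
)

```text
t: 1.75
tcp_pos: [0.359, -0.1526, 0.1411]
ee_rot: [[-1.0, 0.006, 0.001], [0.006, 1.0, -0.004], [-0.001, -0.004, -1.0]]
wrist_force: [1.7, 0.2, 0.4]
finger_gap: 0.0448
```

```bash
python3 - <<'E'
from h import *
d=load('w1')
for u in(330,400): print('edge',px2w(d,u,345,0).round(4))
ctrl.capture('wrist');ctrl.capture('wrist')
s=ctrl.sense(); print(s['t'],s['tcp_pos'],s['wrist_force'],s['finger_gap'])
snap('wrist','w2'); d=load('w2'); print(d['pose'].round(4))
for c in((.5657,-.1513,.003),(.5662,-.2151,.003),(.3858,-.2127,.003),(.3852,-.1501,.003)): print(w2px(d,c).round(1))
E
```

```text
edge [0.6163 0.2154 0.    ]
edge [0.6163 0.3095 0.    ]
1.85 [ 0.35774862 -0.15392662  0.13864852] [0.23752592 0.59444489 0.72774728] 0.044929472680418456
[[ 1.100e-02 -9.624e-01 -2.714e-01  2.871e-01]
 [ 9.999e-01  1.040e-02  3.800e-03 -1.527e-01]
 [-8.000e-04 -2.714e-01  9.625e-01  2.731e-01]
 [ 0.000e+00  0.000e+00  0.000e+00  1.000e+00]]
[324.5 448.4]
[254.9 449.4]
[244.5 264.2]
[324.3 262.7]
```

View pics/w2.png

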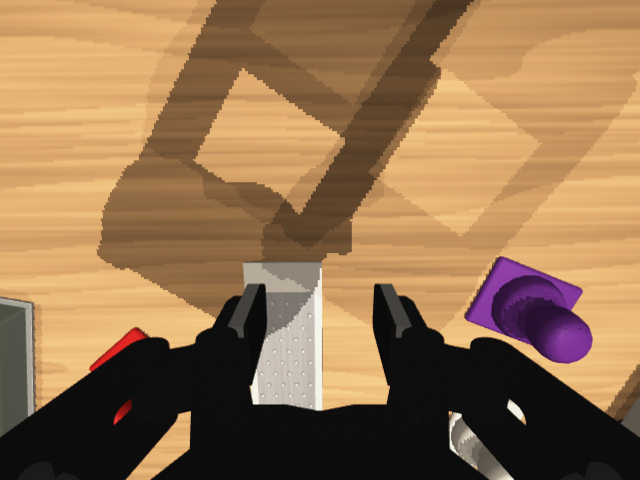

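Request:
servo_tool(
  steps="0 -28 -30 -0.4;0 -28 -70 -0.4;0 -28 -105 -0.4;0 -28 -118 -0.4;0 -28 -118 -0.4;0 -28 -118 -0.4",
)

```text
t: 2.5
tcp_pos: [0.3594, -0.1802, 0.0234]
ee_rot: [[-1.0, 0.016, -0.002], [0.016, 1.0, -0.002], [0.002, -0.002, -1.0]]
wrist_force: [-0.6, 0.2, -0.0]
finger_gap: 0.0453
```

Request:
servo_tool(
  steps="0 0 -4 0;0 0 -8 0;0 0 -10 0;0 0 -11 0;0 0 -12 0;0 0 -12 0",
)

```text
t: 3.1
tcp_pos: [0.3594, -0.1801, 0.0114]
ee_rot: [[-1.0, 0.016, -0.002], [0.016, 1.0, -0.002], [0.002, -0.002, -1.0]]
wrist_force: [0.0, 0.7, 0.2]
finger_gap: 0.0453
```

Request:
servo_tool(
  steps="0 0 -2 0.5;0 0 -4 0.5;0 0 -5 0.5;0 0 -5 0.5",
)

```text
t: 3.5
tcp_pos: [0.3593, -0.1801, 0.0062]
ee_rot: [[-1.0, 0.008, -0.002], [0.008, 1.0, -0.002], [0.002, -0.002, -1.0]]
wrist_force: [-0.4, -0.6, 0.1]
finger_gap: 0.0451
```

Request:
servo_tool(
  steps="0 0 -1 0;0 0 -2 0;0 0 -3 0;0 0 -3 0",
)

```text
t: 3.9
tcp_pos: [0.3595, -0.1803, 0.0055]
ee_rot: [[-1.0, 0.008, -0.002], [0.008, 1.0, -0.002], [0.002, -0.002, -1.0]]
wrist_force: [-23.2, 13.4, 66.1]
finger_gap: 0.0451
```

Request:
servo_tool(
  steps="0 0 1.5 0;0 0 1.5 0;10 0 1.5 0;20 0 1.5 0;32 0 1.5 0;44 0 1.5 0;56 0 1.5 0;60 0 1.5 0",
)

```text
t: 4.7
tcp_pos: [0.4209, -0.1802, 0.0068]
ee_rot: [[-1.0, 0.007, -0.002], [0.007, 1.0, -0.002], [0.002, -0.002, -1.0]]
wrist_force: [-0.6, 0.3, 0.8]
finger_gap: 0.045
```

Request:
servo_tool(
  steps="5 0 0 0;15 0 0 0;25 0 0 0;35 0 0 0;42 0 0 0;47 0 0 0;50 0 0 0;50 0 0 0",
)

```text
t: 5.5
tcp_pos: [0.4711, -0.1802, 0.0068]
ee_rot: [[-1.0, 0.007, -0.002], [0.007, 1.0, -0.002], [0.002, -0.002, -1.0]]
wrist_force: [-0.2, -0.2, 0.1]
finger_gap: 0.0453
```

```bash
cat >> h.py <<'E'
def plate_top(fn):
    d=load(fn); g=cv2.cvtColor(d['im'],cv2.COLOR_RGB2HSV)
    m=((g[...,1]<60)&(g[...,2]>90)).astype(np.uint8); m[:,:345]=0; m[:,410:]=0; m[:140]=0; m[260:]=0
    m=cv2.morphologyEx(m,cv2.MORPH_CLOSE,np.ones((3,3)))
    p=np.argwhere(m)[:,::-1].astype(np.float32); r=cv2.minAreaRect(p); b=cv2.boxPoints(r); w=np.array([px2w(d,u,v,.003) for u,v in b]); print(r); print(w.round(4), w.mean(0).round(4))
E
python3 - <<'E'
from h import *
s=ctrl.sense(); print(s['t'],s['tcp_pos'])
im=snap('top','top1')
plate_top('top1')
cv2.imwrite('pics/crop2.png',cv2.resize(im[130:290,300:460,::-1],None,fx=3.5,fy=3.5,interpolation=cv2.INTER_CUBIC))
E
```

```text
5.5 [ 0.47109415 -0.1802173   0.00677955]
((376.9999694824219, 204.99996948242188), (63.99999237060547, 107.99998474121094), 0.0)
[[ 0.3814 -0.0789  0.003 ]
 [ 0.6635 -0.0882  0.003 ]
 [ 0.6589 -0.2541  0.003 ]
 [ 0.3774 -0.2399  0.003 ]] [ 0.5203 -0.1653  0.003 ]
```

View pics/crop2.png

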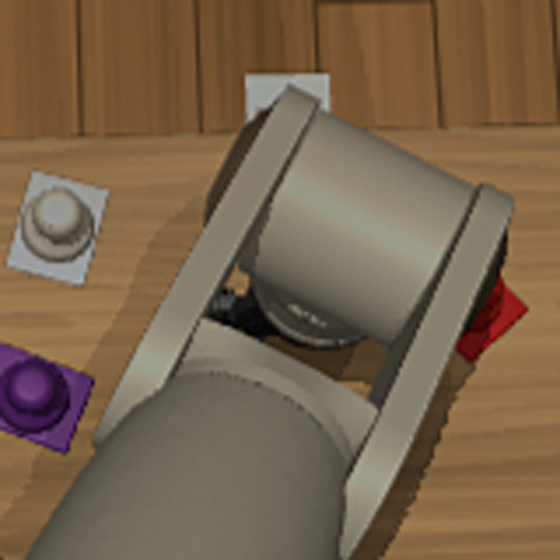

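Request:
servo_tool(
  steps="5 0 0 0;10 0 0 0;15 0 0 0;19 0 0 0;22 0 0 0;24 0 0 0;25 0 0 0;25 0 0 0",
)

```text
t: 6.35
tcp_pos: [0.4959, -0.1802, 0.0067]
ee_rot: [[-1.0, 0.007, -0.002], [0.007, 1.0, -0.002], [0.002, -0.002, -1.0]]
wrist_force: [-0.1, -0.3, 0.5]
finger_gap: 0.0449
```

Request:
servo_tool(
  steps="-10 0 0 0;-15 0 30 0;-15 0 70 0;-15 0 110 0;-5 0 140 0;20 0 150 0;55 0 155 0;100 0 155 0",
  grip=85,
)

```text
t: 7.15
tcp_pos: [0.5962, -0.1805, 0.1633]
ee_rot: [[-1.0, 0.008, -0.0], [0.008, 1.0, -0.003], [0.0, -0.003, -1.0]]
wrist_force: [-0.2, -0.4, 0.8]
finger_gap: 0.0853
```

```bash
python3 - <<'E'
from h import *
d=load('top1')
print(px2w(d,370.3,150.9,.003),px2w(d,394.3,150.9,.003))
s=ctrl.sense(); print(s['t'],s['tcp_pos'],s['wrist_force'],s['finger_gap'],s['joints'])
snap('wrist','w3'); d=load('w3'); 
for c in((.506,-.1513,.003),(.506,-.2131,.003),(.616,-.15,0)): print(w2px(d,c).round(1))
E
```

```text
[ 0.6619504  -0.15385133  0.003     ] [ 0.66024644 -0.21606439  0.003     ]
7.15 [ 0.59621626 -0.18048871  0.16332367] [-0.19964869 -0.37058885  0.83908586] 0.08530504291154348 [ -23.83641811   16.26144381   81.9675105    -0.17427236   81.71681508
 -113.37971024]
[356.9 104.6]
[275.5 105.3]
[355.5 242.2]
```

View pics/w3.png

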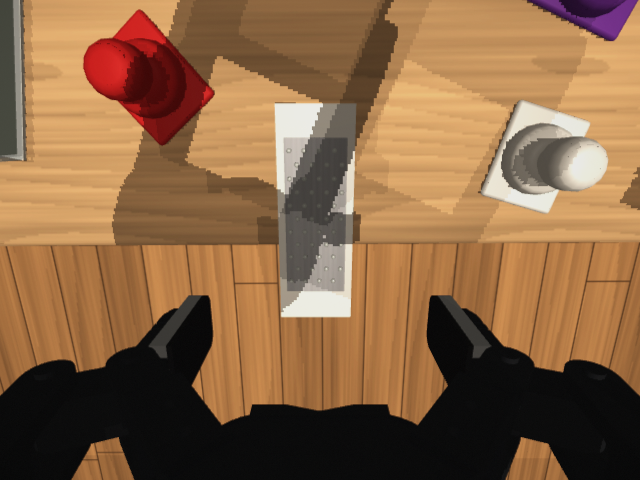

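```bash
python3 - <<'E'
from h import *
d=load('w3')
p=np.array([px2w(d,u,v,.003) for u,v in((275,103),(355,103),(351,317),(281,317))]); print(p.round(4),p.mean(0)); print(px2w(d,150,243,0),px2w(d,450,242.5,0))
print(np.degrees(np.arctan2(*(p[2]+p[3]-p[0]-p[1])[1::-1])))
E
```

```text
[[ 0.5044 -0.2134  0.003 ]
 [ 0.5048 -0.1528  0.003 ]
 [ 0.6849 -0.1529  0.003 ]
 [ 0.6845 -0.2154  0.003 ]] [ 0.59463546 -0.18362957  0.003     ]
[ 0.61548742 -0.32469369  0.        ] [ 0.61684041 -0.06978223  0.        ]
-0.34609560714378323
```

Request:
servo_tool(
  steps="25 -3 -20 0;40 -3 -50 0;40 -3 -80 0;40 -3 -105 0;40 -3 -120 0;40 -3 -125 0;40 -3 -125 0",
)

```text
t: 7.9
tcp_pos: [0.6411, -0.1833, 0.0362]
ee_rot: [[-1.0, 0.007, -0.001], [0.007, 1.0, -0.002], [0.001, -0.002, -1.0]]
wrist_force: [-0.4, -0.1, 0.5]
finger_gap: 0.0851
```

```bash
python3 - <<'E'
from h import *
s=ctrl.sense(); print(s['t'],s['tcp_pos'],s['wrist_force'],s['finger_gap'])
snap('wrist','w4'); d=load('w4')
E
```

```text
7.9 [ 0.64113874 -0.18333026  0.03619113] [-0.4405793  -0.10559804  0.53310335] 0.0850798419186014
```

View pics/w4.png

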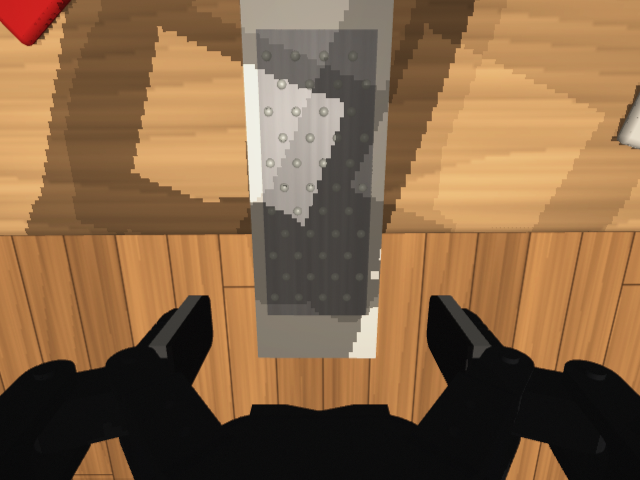

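Request:
servo_tool(
  steps="-2 0 -15 0;-4 0 -30 0;-4 0 -40 0;-4 0 -46 0;-4 0 -46 0;-4 0 -46 0",
)

```text
t: 8.55
tcp_pos: [0.6377, -0.1835, -0.0089]
ee_rot: [[-1.0, 0.007, 0.001], [0.007, 1.0, -0.002], [-0.001, -0.002, -1.0]]
wrist_force: [0.2, -0.2, 0.5]
finger_gap: 0.0849
```

Request:
servo_tool(
  steps="0 0 0 0;0 0 0 0;0 0 0 0;0 0 0 0;0 0 0 0;0 0 0 0;0 0 0 0",
  grip=55,
  newtons=40,
)

```text
t: 9.25
tcp_pos: [0.6381, -0.1836, -0.0082]
ee_rot: [[-1.0, 0.007, 0.002], [0.007, 1.0, -0.003], [-0.002, -0.003, -1.0]]
wrist_force: [-0.2, 0.1, 6.4]
finger_gap: 0.0607
```

Request:
servo_tool(
  steps="0 0 3 0;0 0 10 0;0 0 20 0;0 0 35 0;0 0 55 0;0 0 80 0;0 0 105 0;0 0 130 0",
)

```text
t: 10.05
tcp_pos: [0.6381, -0.1836, 0.1242]
ee_rot: [[-1.0, 0.007, 0.003], [0.007, 1.0, -0.003], [-0.003, -0.003, -1.0]]
wrist_force: [0.3, -0.3, -0.9]
finger_gap: 0.0606
```

```bash
python3 - <<'E'
from h import *
ctrl.capture('scene')
s=ctrl.sense(); print(s['t'],s['tcp_pos'],s['wrist_force'],s['wrist_torque'],s['finger_gap'])
a=snap('wrist','w5'); b=snap('scene','s5')
out=np.zeros((480,800,3),np.uint8); out[:]=0
out[:,:480]=cv2.resize(a[:,80:560],(480,480))[:,:,::-1]
out[:,480:]=cv2.resize(b[140:380,140:300],(320,480),interpolation=cv2.INTER_CUBIC)[:,:,::-1]
cv2.imwrite('pics/c5.png',out)
E
```

```text
10.1 [ 0.63939732 -0.18415795  0.12887357] [ 0.69391907 -0.72403148  4.8765746 ] [-0.05934543 -0.0502397   0.05022816] 0.060302162733227166
```

View pics/c5.png

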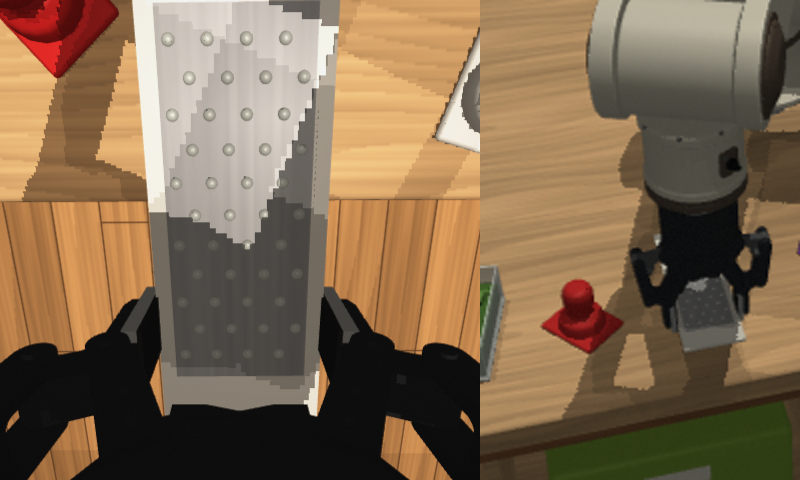

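```bash
python3 - <<'E'
from h import *
d3,d4,d5=load('w3'),load('w4'),load('w5')
f3=px2w(d3,315,317,.003); s3=px2w(d3,315,291,.003); n3=px2w(d3,315,103,.003); sn3=px2w(d3,320,137.5,.003)
print('w3 end,sheet,near,sheetnear',f3[0],s3[0],n3[0],sn3[0])
f4=px2w(d4,317,357,.003); s4=px2w(d4,317,315.5,.003); print('w4 end,sheet',f4[:2],s4[:2],px2w(d4,320,29,.003)[0],'yL,R',px2w(d4,258,357,.003)[1],px2w(d4,376,357,.003)[1])
print('edge4',px2w(d4,500,232.5,0)[0])
tz=d5['pose'][2,3]; print(d5['pose'].round(4))
t=0.12887
g=cv2.cvtColor(d5['im'],cv2.COLOR_RGB2GRAY).astype(float)
gx=cv2.Sobel(cv2.GaussianBlur(g,(3,3),0),cv2.CV_64F,1,0)
for y in range(20,300,30):
    l=213+37*(y-20)/395; r=420-22*(y-20)/395
    a=int(l)-9;b=int(r)-9
    L=a+np.argmax(abs(gx[y,a:a+19])); R=b+np.argmax(abs(gx[y,b:b+19])); print(y,L,R,'depth',round(d5['fx']*.062/(R-L),4))
col=g[360:415,300].round(); print(col.tolist())
print(px2w(d5,317,376,t+.0112))
E
```

```text
w3 end,sheet,near,sheetnear 0.6846748982216274 0.6594377202123141 0.5045902908854647 0.5298721802554075
w4 end,sheet [ 0.68397938 -0.18456549] [ 0.65981777 -0.18434865] 0.5297955221332922 yL,R -0.21554303607892433 -0.15359841612418085
edge4 0.6176217742608059
[[ 0.0071 -0.9592 -0.2826  0.5672]
 [ 1.      0.0056  0.0061 -0.1827]
 [-0.0042 -0.2826  0.9592  0.2625]
 [ 0.      0.      0.      1.    ]]
20 213 419 depth 0.1102
50 216 412 depth 0.1158
80 218 415 depth 0.1153
110 220 414 depth 0.117
140 223 412 depth 0.1201
170 225 410 depth 0.1227
200 227 418 depth 0.1189
230 227 417 depth 0.1195
260 230 414 depth 0.1234
290 235 403 depth 0.1351
[72.0, 73.0, 72.0, 71.0, 71.0, 72.0, 71.0, 83.0, 87.0, 87.0, 87.0, 87.0, 86.0, 87.0, 87.0, 87.0, 121.0, 129.0, 129.0, 129.0, 129.0, 129.0, 130.0, 130.0, 129.0, 130.0, 129.0, 130.0, 129.0, 129.0, 129.0, 129.0, 128.0, 129.0, 129.0, 128.0, 128.0, 128.0, 129.0, 128.0, 128.0, 128.0, 128.0, 129.0, 128.0, 127.0, 110.0, 48.0, 13.0, 12.0, 13.0, 15.0, 13.0, 14.0, 13.0]
[ 0.66067243 -0.1848262   0.14007   ]
```

```bash
cat >> h.py <<'E'
GX,GY,GA=.4786,.1575,np.radians(-19.2)
def gw(p,X=GX,Y=GY,A=GA):
    c,s=np.cos(A),np.sin(A); x,y,z=np.array(p)/1000; return [X+c*x-s*y,Y+s*x+c*y,z]
E
python3 - <<'E'
from h import *
d=load('w1'); x0,y0,S=200,125,2.1
im=cv2.resize(d['im'][y0:y0+280,x0:x0+165,::-1],None,fx=S,fy=S,interpolation=cv2.INTER_CUBIC); o=im.copy()
def poly(ps,col,cl=True):
    q=[((w2px(d,gw(p))+.5-[x0,y0])*S) for p in ps]; cv2.polylines(o,[np.int32(q)],cl,col,1)
poly([(-78,26,58),(78,26,58),(78,-26,58),(-78,-26,58)],(0,255,0))
poly([(-104,38,58),(-78,38,58),(-78,-38,58),(-104,-38,58)],(255,0,0))
poly([(114,38,58),(78,38,58),(78,-38,58),(114,-38,58)],(255,0,0))
for s in(1,-1): poly([(-78,s*37,68),(-104,s*37,68)],(0,0,255),False); poly([(78,s*37,68),(114,s*37,68)],(0,0,255),False)
poly([(-93,30,68),(-93,-30,68)],(0,255,255),False); poly([(93,30,62),(93,-30,62)],(0,255,255),False); poly([(106,30,67),(106,-30,67)],(255,0,255),False)
cv2.imwrite('pics/c6.png',np.hstack([im,o]))
E
```

```text
(no output)
```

View pics/c6.png

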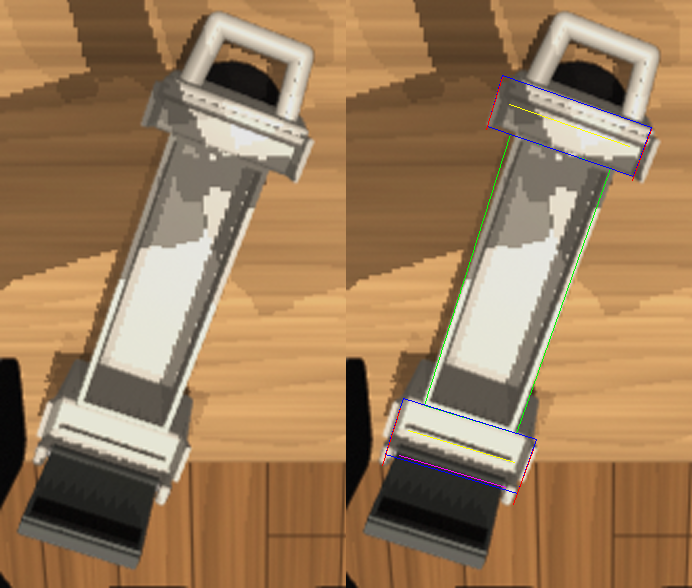

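```bash
cat > fit.py <<'E'
from h import *
from scipy.ndimage import map_coordinates
from scipy.signal import find_peaks
def prof(fn,a,b,A=GA,ax=1):
    d=load(fn); g=cv2.GaussianBlur(cv2.cvtColor(d['im'],cv2.COLOR_RGB2GRAY),(3,3),0).astype(float)
    offs=np.arange(-10,10.1,.5); m=[]
    for o in offs:
        p=[np.array(a)+(np.array(b)-a)*t for t in np.linspace(0,1,60)]
        for q in p: q[ax]+=o
        uv=np.array([w2px(d,gw(q,A=A)) for q in p]); m.append(map_coordinates(g,[uv[:,1],uv[:,0]],order=1).mean())
    dm=np.gradient(np.array(m),.5); pk,_=find_peaks(abs(dm),height=3); return [(float(offs[i]),round(float(dm[i]),1)) for i in pk]
for fn in('w1','top0'):
  for deg in(-18.5,-19.5,-20.5):
    A=np.radians(deg); print(fn,deg)
    for n,a,b in(('L+ far',(10,26,58),(70,26,58)),('L+ near',(-70,26,58),(-10,26,58)),('L- far',(10,-26,58),(70,-26,58)),('L- near',(-70,-26,58),(-10,-26,58))): print(' ',n,prof(fn,a,b,A))
  for n,a,b in(('x78',(78,-22,58),(78,22,58)),('x-78',(-78,-22,58),(-78,22,58)),('x93',(93,-25,60),(93,25,60)),('x-93',(-93,-25,68),(-93,25,68)),('x-104',(-104,-30,58),(-104,30,58))): print(' ',n,prof(fn,a,b,np.radians(-19.5),0))
E
python3 fit.py
```

```text
w1 -18.5
  L+ far [(-7.5, -7.6), (-4.0, 43.3), (-1.0, -27.2), (6.0, 4.6)]
  L+ near [(-4.5, -7.0), (-1.5, 37.5), (2.0, -14.8)]
  L- far [(-6.5, -16.7), (-1.0, 43.6), (2.0, -34.7), (4.5, 16.1), (8.5, 4.3)]
  L- near [(-2.5, -4.5), (2.0, 19.3), (4.5, -13.8), (7.0, 9.2)]
w1 -19.5
  L+ far [(-6.5, -10.1), (-3.5, 49.5), (0.0, -30.8), (7.5, 4.3)]
  L+ near [(-5.0, -9.6), (-2.0, 42.4), (1.5, -15.7)]
  L- far [(-5.5, -17.4), (-0.5, 48.8), (2.5, -38.4), (5.5, 17.3), (9.0, 4.4)]
  L- near [(-3.5, -5.2), (1.0, 22.0), (4.0, -19.3), (6.5, 12.8)]
w1 -20.5
  L+ far [(-6.0, -11.4), (-2.5, 51.3), (0.5, -33.7), (8.5, 4.3)]
  L+ near [(-5.5, -11.2), (-2.5, 44.3), (0.5, -16.9)]
  L- far [(-5.0, -17.8), (0.5, 51.1), (3.5, -39.9), (6.0, 17.0), (9.5, 4.5)]
  L- near [(-4.0, -5.7), (0.5, 23.7), (3.5, -21.0), (5.5, 14.0)]
  x78 [(-3.0, 43.1)]
  x-78 [(-3.0, -19.0), (5.0, -4.1)]
  x93 [(-2.5, -36.4), (1.0, 35.9), (7.0, -34.1)]
  x-93 [(-8.5, -10.5), (-4.5, -35.8), (-1.5, 33.6), (5.5, -3.1)]
  x-104 [(-5.0, 15.3), (-2.0, -3.6), (0.5, 35.6), (4.0, -10.0), (5.5, 3.1), (8.0, -33.1)]
top0 -18.5
  L+ far [(-3.0, 13.7), (3.0, -4.3)]
  L+ near [(-7.0, -6.5), (0.0, 16.3), (5.5, -4.4)]
  L- far [(0.5, 16.1)]
  L- near [(3.5, 18.8)]
top0 -19.5
  L+ far [(-9.5, -5.0), (-2.0, 14.2), (3.5, -4.6)]
  L+ near [(-7.5, -6.7), (-0.5, 16.8), (5.0, -4.8)]
  L- far [(1.5, 16.7)]
  L- near [(3.0, 19.3)]
top0 -20.5
  L+ far [(-8.5, -5.1), (-1.5, 14.3), (4.0, -4.7)]
  L+ near [(-8.5, -6.8), (-1.5, 17.1), (4.0, -5.0)]
  L- far [(2.0, 17.1)]
  L- near [(2.0, 19.4)]
  x78 [(-1.5, 12.3)]
  x-78 [(-0.5, -3.8)]
  x93 [(-2.0, -4.3), (3.0, 4.5)]
  x-93 [(-4.5, -10.3), (1.0, 11.5)]
  x-104 [(1.0, 15.7), (7.5, -9.8)]
```

Request:
servo_tool(
  steps="0 5 15 0;-3 30 30 -2;-8 65 40 -4;-20 105 40 -6;-35 145 40 -8;-50 185 40 -10;-65 225 40 -12;-80 260 40 -14",
)

```text
t: 11.0
tcp_pos: [0.5577, 0.0781, 0.1654]
ee_rot: [[-0.968, 0.25, 0.004], [0.25, 0.968, -0.005], [-0.005, -0.004, -1.0]]
wrist_force: [0.3, -0.3, -0.9]
finger_gap: 0.0603
```

Request:
servo_tool(
  steps="-15 30 0 -2;-28 50 0 -4;-40 64 0 -5.5;-40 66 0 -6;-40 66 0 -6;-40 66 0 -6",
)

```text
t: 11.6
tcp_pos: [0.518, 0.1437, 0.1656]
ee_rot: [[-0.937, 0.349, 0.004], [0.349, 0.937, -0.006], [-0.005, -0.004, -1.0]]
wrist_force: [0.1, -0.1, -1.0]
finger_gap: 0.0601
```

Request:
servo_tool(
  steps="0 0 -20 0;0 0 -45 0;0 0 -70 0;0 0 -88 0;0 0 -96 0;0 0 -100 0;0 0 -100 0;0 0 -100 0",
)

```text
t: 12.4
tcp_pos: [0.5186, 0.1436, 0.0665]
ee_rot: [[-0.937, 0.349, 0.005], [0.349, 0.937, -0.006], [-0.006, -0.004, -1.0]]
wrist_force: [0.5, 0.2, -0.7]
finger_gap: 0.0601
```

```bash
python3 - <<'E'
from h import *
s=ctrl.sense(); print(s['t'],s['tcp_pos'],s['wrist_force'],s['wrist_torque'],s['finger_gap'])
a=snap('scene','s6'); b=snap('wrist','w6'); c=snap('top','t6')
A=cv2.resize(a[190:320,330:430],(460,598),interpolation=cv2.INTER_CUBIC)[:,:,::-1]
B=cv2.resize(b[:,160:480],(340,510))[:,:,::-1]; o=np.zeros((598,800,3),np.uint8); o[:,:460]=A; o[:510,460:]=B
cv2.imwrite('pics/c7.png',o)
E
```

```text
12.4 [0.51858389 0.14359793 0.06645544] [ 0.46483216  0.17096661 -0.6797078 ] [-0.04528361 -0.06216594  0.06207627] 0.06014231094339743
```

View pics/c7.png

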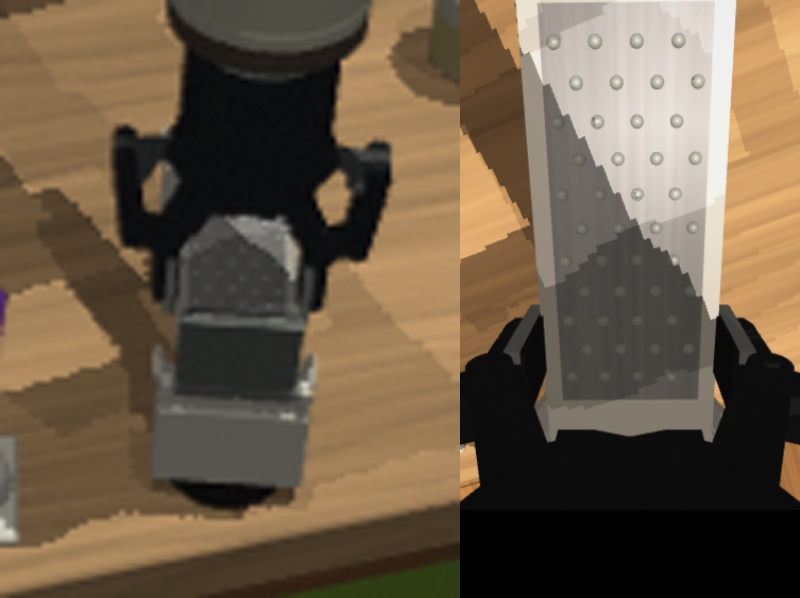

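Request:
servo_tool(
  steps="-0.5 0 -4 0;-0.5 0 -8 0;-0.5 0 -11 0;-0.5 0 -13 0;-0.5 0 -14 0;-0.5 0 -14 0",
)

```text
t: 13.15
tcp_pos: [0.5178, 0.1437, 0.0521]
ee_rot: [[-0.937, 0.349, 0.004], [0.349, 0.937, -0.006], [-0.006, -0.004, -1.0]]
wrist_force: [-0.2, -0.3, -0.3]
finger_gap: 0.0603
```

Request:
servo_tool(
  steps="0 0 -0.5 0;0 0 -1 0;0 0 -1.5 0;0 0 -1.5 0",
)

```text
t: 13.55
tcp_pos: [0.5179, 0.1437, 0.0506]
ee_rot: [[-0.937, 0.349, 0.004], [0.349, 0.937, -0.006], [-0.006, -0.004, -1.0]]
wrist_force: [0.2, -0.4, -0.7]
finger_gap: 0.0606
```

Request:
servo_tool(
  steps="0 0 -0.4 0;0 0 -0.8 0;0 0 -1.2 0;0 0 -1.2 0",
)

```text
t: 13.95
tcp_pos: [0.5179, 0.1437, 0.0501]
ee_rot: [[-0.937, 0.349, 0.005], [0.349, 0.937, -0.006], [-0.006, -0.004, -1.0]]
wrist_force: [-4.8, -0.1, 10.0]
finger_gap: 0.0604
```

Request:
servo_tool(
  steps="0 0 -0.4 0;0 0 -0.8 0;0 0 -1 0;0 0 -1 0",
)

```text
t: 14.35
tcp_pos: [0.518, 0.1438, 0.05]
ee_rot: [[-0.937, 0.349, 0.005], [0.349, 0.937, -0.006], [-0.007, -0.003, -1.0]]
wrist_force: [-7.5, -1.3, 15.5]
finger_gap: 0.0603
```

Request:
servo_tool(
  steps="0 0 0.3 0;0 0 0.3 0;0 0 0.3 0;0 0 0.3 0;0 0 0.3 0",
  grip=82,
)

```text
t: 14.85
tcp_pos: [0.5179, 0.1437, 0.0502]
ee_rot: [[-0.937, 0.349, 0.005], [0.349, 0.937, -0.006], [-0.007, -0.004, -1.0]]
wrist_force: [-0.1, -0.4, 0.2]
finger_gap: 0.082
```

Request:
servo_tool(
  steps="0 0 10 0;0 0 30 0;0 0 60 0;0 0 95 0;0 0 125 0;0 0 135 0;0 0 135 0;0 0 135 0",
)

```text
t: 15.65
tcp_pos: [0.5176, 0.1437, 0.1844]
ee_rot: [[-0.937, 0.349, 0.004], [0.349, 0.937, -0.006], [-0.006, -0.004, -1.0]]
wrist_force: [-0.2, -0.6, 0.0]
finger_gap: 0.0818
```

```bash
python3 - <<'E'
from h import *
s=ctrl.sense(); print(s['t'],s['tcp_pos'],s['wrist_force'],s['finger_gap'])
b=snap('wrist','w8'); d=load('w8'); print(d['pose'].round(3))
a=snap('scene','s8'); c=snap('top','t8')
A=cv2.resize(a[210:310,345:415],(420,600),interpolation=cv2.INTER_CUBIC)[:,:,::-1]
B=cv2.resize(b[:480,130:510],(380,480))[:,:,::-1]; o=np.zeros((600,800,3),np.uint8); o[:,:420]=A; o[:480,420:]=B
cv2.imwrite('pics/c8.png',o)
E
```

```text
15.65 [0.51759322 0.14368122 0.18439353] [-0.24691842 -0.64448855  0.04991527] 0.08182845615776266
[[ 0.349 -0.9   -0.262  0.45 ]
 [ 0.937  0.334  0.101  0.169]
 [-0.004 -0.281  0.96   0.318]
 [ 0.     0.     0.     1.   ]]
```

View pics/c8.png

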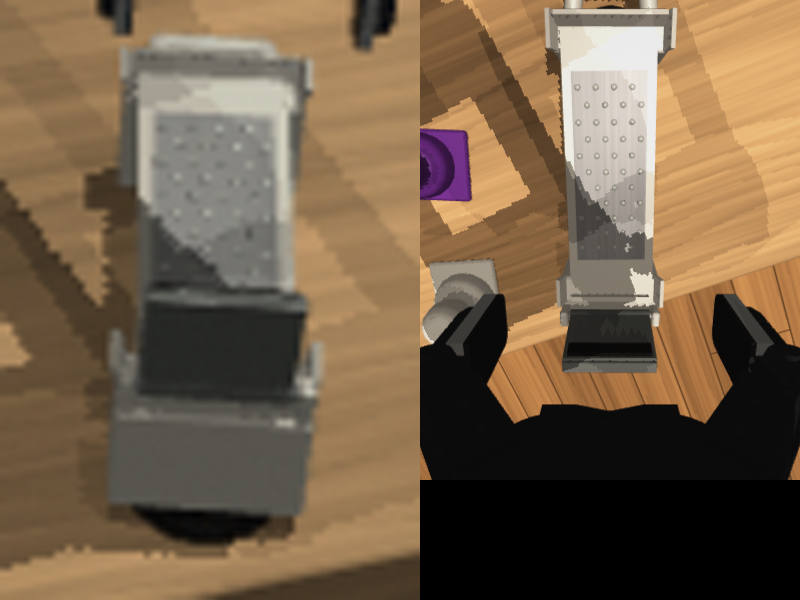

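Request:
servo_tool(
  steps="25 -9 0 0;55 -20 0 0;85 -32 0 0;107 -40 0 0;107 -40 -15 0;107 -40 -40 0;107 -40 -65 0;107 -40 -70 0",
  grip=0,
)

```text
t: 16.6
tcp_pos: [0.6224, 0.1038, 0.1099]
ee_rot: [[-0.937, 0.349, -0.003], [0.349, 0.937, -0.006], [0.0, -0.007, -1.0]]
wrist_force: [-0.0, 0.5, 0.0]
finger_gap: -0.0001
```

```bash
cat >> h.py <<'E'
SX,SY,SA=.4771,.1591,np.radians(-20.5)
def w2g(p): 
    c,s=np.cos(SA),np.sin(SA); x,y=p[0]-SX,p[1]-SY; return np.array([c*x+s*y,-s*x+c*y])*1000
E
python3 - <<'E'
from h import *
d=load('w8')
p=np.array([w2g(px2w(d,u,v,.061)) for u,v in((281,71),(366,71),(355,260),(284,260))]); print(p.round(1),p.mean(0))
s=ctrl.sense(); print(s['t'],w2g(s['tcp_pos']),s['tcp_pos'],s['wrist_force'],s['finger_gap'])
E
```

```text
[[-64.4 -25.7]
 [-64.5  29.3]
 [ 65.3  25.8]
 [ 65.4 -27.1]] [0.45369666 0.5582322 ]
16.6 [155.45169953  -0.95006632] [0.62237456 0.10376977 0.10989967] [-0.01579148  0.51233457  0.00983258] -9.050259059554614e-05
```

Request:
servo_tool(
  steps="-11 4 4 0;-22.5 8.5 4.5 0;-30 11 6 0;-36 13.5 7 0;-43 16 6 0;-50 18.5 4.5 0;-56 21 1 0;-61.5 23 -3 0",
)

```text
t: 17.4
tcp_pos: [0.5604, 0.127, 0.1066]
ee_rot: [[-0.937, 0.349, -0.003], [0.349, 0.937, -0.006], [0.0, -0.007, -1.0]]
wrist_force: [0.6, 0.3, 0.5]
finger_gap: 0.0001
```

```bash
python3 - <<'E'
from h import *
s=ctrl.sense(); print(s['t'],w2g(s['tcp_pos']),s['tcp_pos'],s['wrist_force'],s['finger_gap'])
E
```

```text
17.4 [89.24642673 -0.9075033 ] [0.56037683 0.12699521 0.10661852] [0.6467778  0.31774571 0.51805933] 5.319606426435335e-05
```

Request:
servo_tool(
  steps="-6 2.3 -8 0;-9 3.3 -13 0;-11 4 -17 0;-12 4.5 -21.5 0;-13 5 -26 0;-13.5 5 -28.5 0;-13.5 5 -30 0;-13.5 5 -30 0",
)

```text
t: 18.2
tcp_pos: [0.5469, 0.1319, 0.0764]
ee_rot: [[-0.937, 0.349, -0.003], [0.349, 0.937, -0.006], [0.001, -0.007, -1.0]]
wrist_force: [0.4, -0.1, 0.3]
finger_gap: -0.0001
```

Request:
servo_tool(
  steps="0 0 -0.7 0;0 0 -1.4 0;0 0 -2 0;0 0 -2 0",
)

```text
t: 18.6
tcp_pos: [0.5471, 0.132, 0.0758]
ee_rot: [[-0.937, 0.349, -0.002], [0.349, 0.937, -0.006], [-0.0, -0.006, -1.0]]
wrist_force: [-8.8, -1.6, 18.1]
finger_gap: 0.0
```

Request:
servo_tool(
  steps="0 0 4 0;0 0 15 0;0 0 35 0;0 0 60 0;0 0 90 0;0 -30 100 2;0 -70 105 4;0 -110 105 5",
  grip=60,
)

```text
t: 19.4
tcp_pos: [0.5473, 0.021, 0.1826]
ee_rot: [[-0.965, 0.263, 0.001], [0.263, 0.965, -0.007], [-0.002, -0.006, -1.0]]
wrist_force: [0.5, 0.0, 0.0]
finger_gap: 0.0602
```

```bash
python3 - <<'E'
from h import *
d=load('w3'); g=np.array([px2w(d,u,v,.006) for u,v in((520,100),(590,122),(549,212),(481,194))]); print('w3 brim',g.mean(0).round(4),np.linalg.norm(g-np.roll(g,-1,0),axis=1).round(3))
v=(g[2]+g[3]-g[0]-g[1]); print(np.degrees(np.arctan2(v[1],v[0])))
# wrist now
s=ctrl.sense(); print(s['t'],s['tcp_pos'],s['finger_gap'])
im=snap('wrist','w9'); d=load('w9')
h=cv2.cvtColor(im,cv2.COLOR_RGB2HSV); print('expect brim',[w2px(d,q).round(0).tolist() for q in g],'knobtop',w2px(d,[.549,-.0105,.064]).round(0))
c=snap('top','t9'); d=load('t9')
# clamp check: flap tip px in top if shut / lip line
print([w2px(d,gw(p,SX,SY,SA)).round(1).tolist() for p in((52,30,68),(52,-30,68),(106,30,68),(106,-30,68))])
gr=cv2.cvtColor(c,cv2.COLOR_RGB2GRAY)
for x in range(30,116,5): 
    u,v=w2px(d,gw((x,0,68),SX,SY,SA)); print(x,gr[int(round(v)),int(round(u))],end='; ')
E
```

```text
w3 brim [ 0.547  -0.0123  0.006 ] [0.058 0.072 0.059 0.074]
-16.179650602857155
19.4 [0.54730584 0.02101165 0.18255475] 0.06017340393102259
expect brim [[249.0, 183.0], [317.0, 184.0], [317.0, 264.0], [252.0, 264.0]] knobtop [279. 247.]
[[243.2, 195.8], [266.1, 203.6], [250.7, 175.6], [273.6, 183.3]]
30 153; 35 147; 40 149; 45 155; 50 156; 55 114; 60 76; 65 82; 70 64; 75 67; 80 69; 85 68; 90 68; 95 68; 100 67; 105 66; 110 66; 115 64;
```

```bash
python3 - <<'E'
from h import *
d=load('w9'); im=d['im']; h=cv2.cvtColor(im,cv2.COLOR_RGB2HSV)
m=((h[...,1]<55)&(h[...,2]>70)).astype(np.uint8)
n,l,st,c=cv2.connectedComponentsWithStats(m)
for i in range(1,n):
    if st[i,4]>300: print(i,st[i],c[i].round(1))
i=l[200,270] or l[240,279]; p=np.argwhere(l==i)[:,::-1].astype(np.float32)
r=cv2.minAreaRect(p); b=cv2.boxPoints(r); print(r); w=np.array([px2w(d,u,v,.006) for u,v in b]); print(w.round(4),w.mean(0),np.linalg.norm(w-np.roll(w,-1,0),axis=1).round(4))
for y in range(170,300,8): 
    x=p[p[:,1]==y,0]; print(y,(x.min(),x.max()) if len(x) else None,end=' ')
E
```

```text
1 [  398     0   166   255 27720] [482.  123.6]
2 [ 251  181   69   84 5497] [285.1 222.4]
((285.0, 222.5), (83.0, 68.0), 90.0)
[[ 0.5028 -0.0278  0.006 ]
 [ 0.5179  0.0277  0.006 ]
 [ 0.59    0.008   0.006 ]
 [ 0.574  -0.0513  0.006 ]] [ 0.54618515 -0.01084928  0.006     ] [0.0576 0.0748 0.0615 0.0749]
170 None 178 None 186 (np.float32(251.0), np.float32(319.0)) 194 (np.float32(251.0), np.float32(319.0)) 202 (np.float32(252.0), np.float32(319.0)) 210 (np.float32(252.0), np.float32(318.0)) 218 (np.float32(252.0), np.float32(318.0)) 226 (np.float32(252.0), np.float32(318.0)) 234 (np.float32(252.0), np.float32(318.0)) 242 (np.float32(253.0), np.float32(318.0)) 250 (np.float32(253.0), np.float32(318.0)) 258 (np.float32(253.0), np.float32(317.0)) 266 None 274 None 282 None 290 None 298 None
```

Request:
servo_tool(
  steps="-0.5 -20 0 0;-0.5 -32.5 -20 0;-0.5 -32.5 -55 0;-0.5 -32.5 -80 0;-0.5 -32.5 -85 0;-0.5 -32.5 -85 0",
)

```text
t: 20.1
tcp_pos: [0.5467, -0.0139, 0.097]
ee_rot: [[-0.963, 0.268, -0.001], [0.268, 0.963, -0.007], [-0.001, -0.007, -1.0]]
wrist_force: [-0.8, -0.5, 0.6]
finger_gap: 0.0601
```

Request:
servo_tool(
  steps="0 0 -15 0;0 0 -30 0;0 0 -45 0;0 0 -54 0;0 0 -56.5 0;0 0 -56.5 0",
)

```text
t: 20.7
tcp_pos: [0.5469, -0.0139, 0.0407]
ee_rot: [[-0.963, 0.268, -0.001], [0.268, 0.963, -0.007], [-0.001, -0.007, -1.0]]
wrist_force: [0.3, 0.2, 0.9]
finger_gap: 0.06
```

Request:
servo_tool(
  steps="0 2.5 0 0;0 2.5 0 0;0 2.5 0 0",
)

```text
t: 21.0
tcp_pos: [0.5471, -0.0113, 0.0412]
ee_rot: [[-0.963, 0.268, -0.0], [0.268, 0.963, -0.007], [-0.002, -0.007, -1.0]]
wrist_force: [-1.2, 0.6, 1.0]
finger_gap: 0.06
```

Request:
servo_tool(
  steps="0 0 0 0;0 0 0 0;0 0 0 0;0 0 0 0;0 0 0 0;0 0 0 0;0 0 0 0",
  grip=28,
  newtons=25,
)

```text
t: 21.7
tcp_pos: [0.5473, -0.0113, 0.0416]
ee_rot: [[-0.963, 0.268, 0.0], [0.268, 0.963, -0.007], [-0.002, -0.007, -1.0]]
wrist_force: [-2.0, 0.7, 5.4]
finger_gap: 0.0347
```

```bash
python3 - <<'E'
from h import *
s=ctrl.sense(); print(s['t'],s['tcp_pos'],s['finger_gap'],s['wrist_force'],np.degrees(np.arctan2(-s['ee_rot'][0][1],s['ee_rot'][1][1])))
c,q=np.cos(SA),np.sin(SA); t=np.array([SX+c*-.008,SY+q*-.008]); print('target',t,'delta',(t-s['tcp_pos'][:2])*1000)
E
```

```text
21.7 [ 0.54726367 -0.01131973  0.04161564] 0.03465189214233467 [-1.99036761  0.6659064   5.37486605] -15.547511733307134
target [0.46960662 0.16190166] delta [-77.65704501 173.22138829]
```

Request:
servo_tool(
  steps="0 0 5 0;0 0 20 0;0 0 45 0;0 0 75 0;0 0 100 0;0 0 110 0;-12 27 110 -1;-27 60 110 -2",
)

```text
t: 22.5
tcp_pos: [0.52, 0.0485, 0.1512]
ee_rot: [[-0.953, 0.304, -0.0], [0.304, 0.953, -0.008], [-0.002, -0.007, -1.0]]
wrist_force: [0.5, 0.7, -0.9]
finger_gap: 0.0344
```

Request:
servo_tool(
  steps="-16 36 0 -1.5;-30 68 0 -2.5;-42 94 0 -3;-50 112 0 -3;-51 113 0 -3;-51 113 0 -3",
)

```text
t: 23.1
tcp_pos: [0.4688, 0.1616, 0.1507]
ee_rot: [[-0.936, 0.353, -0.001], [0.353, 0.936, -0.008], [-0.001, -0.008, -1.0]]
wrist_force: [-0.1, 0.5, -1.1]
finger_gap: 0.0345
```

```bash
python3 - <<'E'
from h import *
s=ctrl.sense(); print(s['t'],s['tcp_pos'],s['finger_gap'],s['wrist_force'],'g',w2g(s['tcp_pos']),np.degrees(np.arctan2(-s['ee_rot'][0][1],s['ee_rot'][1][1])))
im=snap('wrist','w10'); d=load('w10'); z=s['tcp_pos'][2]-.0416+.006
h=cv2.cvtColor(im,cv2.COLOR_RGB2HSV)
print('brim expected',[w2px(d,gw((x,y,z*1000),s['tcp_pos'][0],s['tcp_pos'][1],SA)).round(1).tolist() for x,y in((-38,30),(-38,-30),(38,30),(38,-30))])
snap('scene','s10')
E
```

```text
23.1 [0.46877542 0.16159262 0.15067844] 0.03451557293366321 [-0.1322306   0.48373728 -1.06547822] g [-8.67033749 -0.58056047] -20.642368076005546
brim expected [[383.7, 204.3], [256.2, 204.4], [377.1, 346.2], [263.4, 346.0]]
```

Request:
servo_tool(
  steps="0 0 -10 0;0 0 -22 0;0 0 -33 0;0 0 -40 0;0 0 -43.5 0;0 0 -44.5 0;0 0 -44.5 0",
)

```text
t: 23.9
tcp_pos: [0.4693, 0.1609, 0.1064]
ee_rot: [[-0.935, 0.354, -0.001], [0.354, 0.935, -0.008], [-0.002, -0.008, -1.0]]
wrist_force: [-0.2, 0.2, -0.8]
finger_gap: 0.0343
```

Request:
servo_tool(
  steps="0 0 -0.7 0;0 0 -1.4 0;0 0 -2.1 0;0 0 -2.8 0;0 0 -2.8 0",
)

```text
t: 24.4
tcp_pos: [0.4693, 0.1609, 0.1036]
ee_rot: [[-0.935, 0.354, -0.001], [0.354, 0.935, -0.008], [-0.002, -0.008, -1.0]]
wrist_force: [0.5, 0.0, -1.2]
finger_gap: 0.0346
```

Request:
servo_tool(
  steps="0 0 -0.4 0;0 0 -0.8 0;0 0 -1.2 0;0 0 -1.5 0;0 0 -1.5 0",
)

```text
t: 24.9
tcp_pos: [0.4694, 0.161, 0.1026]
ee_rot: [[-0.935, 0.354, -0.001], [0.354, 0.935, -0.008], [-0.002, -0.008, -1.0]]
wrist_force: [-4.1, -0.4, 8.0]
finger_gap: 0.0347
```

Request:
servo_tool(
  steps="0 0 0.3 0;0 0 0.3 0;0 0 0.3 0;0 0 0.3 0;0 0 0.3 0",
  grip=62,
)

```text
t: 25.4
tcp_pos: [0.4693, 0.161, 0.1028]
ee_rot: [[-0.935, 0.354, -0.001], [0.354, 0.935, -0.008], [-0.002, -0.008, -1.0]]
wrist_force: [0.0, 0.6, 0.5]
finger_gap: 0.0619
```

Request:
servo_tool(
  steps="0 0 5 0;0 0 20 0;0 0 45 0;0 0 80 0;0 0 115 0;0 0 140 0;0 0 150 0;0 0 150 0",
)

```text
t: 26.2
tcp_pos: [0.4696, 0.161, 0.2538]
ee_rot: [[-0.935, 0.354, 0.001], [0.354, 0.935, -0.007], [-0.004, -0.007, -1.0]]
wrist_force: [-0.1, -0.1, -0.6]
finger_gap: 0.0625
```

```bash
python3 - <<'E'
from h import *
s=ctrl.sense(); print(s['t'],s['tcp_pos'],s['finger_gap'],s['wrist_force'])
im=snap('wrist','w11'); d=load('w11'); a=snap('scene','s11'); b=snap('top','t11')
e=[w2px(d,gw((x,y,67),.4694,.161,SA)).round(0).tolist() for x,y in((-38,30),(-38,-30),(38,-30),(38,30))]; print('brim expect',e,'knob top',w2px(d,[.4694,.161,.125]).round(0))
g=cv2.cvtColor(im,cv2.COLOR_RGB2GRAY)
G=[w2px(d,gw((x,0,61),SX,SY,SA)) for x in range(-100,110,6)]
print([(x,int(g[int(round(v)),int(round(u))])) for x,(u,v) in zip(range(-100,110,6),G) if 0<=v<480 and 0<=u<640])
G=[w2px(d,gw((x,0,68),SX,SY,SA)) for x in range(30,110,6)]
o=np.hstack([cv2.resize(im[:,120:520],(400,480)),cv2.resize(a[200:310,340:430],(393,480),interpolation=cv2.INTER_CUBIC)])[:,:,::-1]; cv2.imwrite('pics/c11.png',o)
E
```

```text
26.2 [0.46964262 0.16101204 0.25377335] 0.062460529004313724 [-0.0918611  -0.11592257 -0.60706548]
brim expect [[355.0, 170.0], [286.0, 170.0], [288.0, 253.0], [353.0, 253.0]] knob top [320. 230.]
[(-100, 219), (-94, 112), (-88, 234), (-82, 234), (-76, 234), (-70, 234), (-64, 195), (-58, 193), (-52, 191), (-46, 181), (-40, 234), (-34, 152), (-28, 169), (-22, 183), (-16, 92), (-10, 161), (-4, 201), (2, 124), (8, 122), (14, 120), (20, 116), (26, 100), (32, 82), (38, 82), (44, 81), (50, 81), (56, 57), (62, 89), (68, 119), (74, 119), (80, 118), (86, 117), (92, 116), (98, 114), (104, 114)]
```

```bash
python3 - <<'E'
from h import *
d=load('w11'); im=d['im']; g=cv2.cvtColor(im,cv2.COLOR_RGB2GRAY)
def row(f,z): return [int(g[int(round(v)),int(round(u))]) for u,v in (w2px(d,gw((*q,z),SX,SY,SA)) for q in f)]
print('along x, y=24,z67',list(zip(range(-60,44,4),row([(x,24) for x in range(-60,44,4)],67))))
print('along x, y=-24,z67',list(zip(range(-60,44,4),row([(x,-24) for x in range(-60,44,4)],67))))
print('along y, x=-42,z67',list(zip(range(-40,41,4),row([(-42,y) for y in range(-40,41,4)],67))))
t=load('t11'); 
D=cv2.absdiff(load('t9')['im'],t['im']).max(2); 
q=np.array([w2px(t,gw((x,y,66),SX,SY,SA)) for x in range(60,105,5) for y in range(-25,26,5)]).round().astype(int); print('flap diff t9-t11',D[q[:,1],q[:,0]].mean())
for nm,x0,x1,y0,y1 in(('octopus',100,165,210,280),('onion',460,525,185,250)):
    print(nm,cv2.absdiff(load('top0')['im'],t['im'])[y0:y1,x0:x1].mean())
E
```

```text
along x, y=24,z67 [(-60, 235), (-56, 222), (-52, 228), (-48, 226), (-44, 187), (-40, 221), (-36, 220), (-32, 219), (-28, 219), (-24, 217), (-20, 231), (-16, 139), (-12, 131), (-8, 180), (-4, 176), (0, 171), (4, 134), (8, 226), (12, 226), (16, 225), (20, 224), (24, 223), (28, 198), (32, 187), (36, 186), (40, 185)]
along x, y=-24,z67 [(-60, 186), (-56, 173), (-52, 186), (-48, 184), (-44, 228), (-40, 213), (-36, 212), (-32, 211), (-28, 211), (-24, 96), (-20, 83), (-16, 88), (-12, 90), (-8, 90), (-4, 102), (0, 104), (4, 97), (8, 113), (12, 119), (16, 119), (20, 119), (24, 118), (28, 101), (32, 106), (36, 106), (40, 105)]
along y, x=-42,z67 [(-40, 89), (-36, 142), (-32, 105), (-28, 178), (-24, 220), (-20, 234), (-16, 234), (-12, 234), (-8, 234), (-4, 234), (0, 234), (4, 234), (8, 234), (12, 234), (16, 219), (20, 219), (24, 219), (28, 189), (32, 153), (36, 152), (40, 153)]
flap diff t9-t11 31.696969696969695
octopus 3.1665934065934067
onion 1.3632347140039447
```

```bash
python3 -c "
from plant import ctrl
s=ctrl.sense();print(s['t'],s['wrist_force'],abs(s['joint_vel']).max());print(ctrl.sign_off())"
```

```text
26.35 [ 0.38265854 -0.61242761  0.07824459] 0.18342497707579258
the job is handed in; nothing more can be done
None
```

I handed the job in at 26.35 s of the 72 s allowed. The plate is in its seat, the clamp flap is folded down and the white hand guard stands on the plate. Sign-off gave no verdict.

**What I did:** I pushed the plate about 70 mm out over the front edge and gripped it by its overhanging sides. I lifted it, set it in the seat and let go. I then swept the flap down with closed fingers, set the guard on the plate by its knob and backed off.

**What the last checks showed:**
- **Plate:** its centre measured about 0.5 mm from my estimate of the seat, along and across. It touched down at the height expected for a flat seat.
- **Clamp:** the fingers pressed the flap to a firm stop at 67.8 mm, against 68 mm expected when shut. A later wrist-camera check showed its lip in the shut position.
- **Guard:** it touched down at the expected height. Its brim measured centred about 9 mm before the middle of the seat (on the handle side), with almost no sideways offset.
- **Tubs and cup:** the picture area around each food tub barely changed. I did not check the batter cup, but the arm never went near it.

**Checks that disagreed or failed:**
- The top and wrist cameras differed by 1 to 2 mm on where the grater box is, so I used a value between them.
- The flap area differed noticeably between the two last top pictures. I put this down to the arm or its shadow.
- I reached the 12-picture limit, so I checked the final state only by pixel measurements, not by eye.
- While finding the counter height, the fingertips briefly pressed on the counter with about 66 N. That is below the 120 N wrist limit. The 40 N limit applies to the arm and gripper body, and I took it not to cover the fingertips.

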